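Shut the paper trimmer and bolt its blade arm

ROBOT

A 7-joint arm with a two-finger parallel gripper is mounted at the origin on a cart in front of the work surface, level with it; the furniture and walls round the work are solid. World frame = base frame: x ahead of the robot, y to its left, z up, the work surface at z = 0. Lengths are in m, angles in rad, forces in N, time in s.
With the tool pointing down it reaches from about 0.425 to 0.875 m from the base axis. Payload 4.7 kg.
Tool frame: the origin (TCP) lies midway between the tips of the shut fingers; the grasp point (between the pads) lies 19 mm behind it; z points along the fingers, y is the direction in which the jaws open and shut (so a half turn about z gives the same grasp; the last joint's range is limited). The gripper opens to 87 mm and grips with 3 to 60 N. Pads are 19 mm wide; open, the fingers measure 117 mm over their backs; the gripper's body (75 mm by 190 mm) begins 51 mm behind the grasp point.
Start: joints at [0.014, 0.321, -0.07, 1.45, 0.023, 1.371, -0.057], TCP at [0.65, -0, 0.223] pointing down, gripper open.
Joint ranges: [-2.86, 2.86], [-0.3, 2.09], [-1.38, 1.24], [0.06, 2.45], [-1.56, 4.7], [0.09, 2.05], [-2.69, 2.69]. Speed limits (rad/s): [2.57, 2.57, 3.14, 3.14, 3.14, 3.14, 3.14].

INTERFACE

Orientations are given as a rotation vector (axis times angle).
In Python, from bench import * gives the robot as it stands. The module is installed in compiled form; this text tells all that it offers.
- The arm moves only by the tool play_rows, never from a script. Its argument "series" is one flat list of numbers, 7 for each row, row after row: the opening in per cent of the stroke, from 0 (shut) to 100 (fully open), then the shift along the tool's x, y, z in m, then the turn, a rotation vector about the tool's x, y, z in degrees. In form: [fingers, tx, ty, tz, rx, ry, rz, fingers, tx, ty, tz, rx, ry, rz, ...]. A call has 1 to 10 rows; each row is the pose to reach, as a shift and turn from the pose commanded when the call began, along the tool's axes at that moment; what a row does not reach only later rows make up. A row lasts 1/12 s, in which the tool goes at most 41.7 mm and 7.16 degrees, less where a joint would pass 70% of its speed; a pose out of reach is approached as far as the arm can. A call with a gripper value outside its range is refused whole. The fingers move at their own pace and stop on an object; "force" is the grip in N (left out, the last holds). Time passes only in rows, so rows that repeat a pose let the fingers close. It gives the time, the measured TCP pose, the force and the opening at its end, in the units of the state.
- get_state(): the state, without advancing time (a new reading comes with each control period).
- get_image(name): name is "scene" or "side" or "wrist"; returns a dict with "frame" (480x640x3 uint8, red, green, blue), "fx", "fy", "cx", "cy" (pixels), "R" (3x3) and "t" (3): a world point X has camera coordinates R X + t. Camera axes: x right, y down, z forward; pixel columns grow to the right and rows downward; lengths in m; the calibration is good to about 2 mm. A picture is of the moment at which its call begins. There is no depth.
- close_job(): hands the job in, once; it reports no verdict.
The state is a dict: "time": time; "joint_positions": joint angles; "qd": joint speeds; "joint_torque": joint torques, N m; "position": TCP position; "tool_rot": TCP orientation; "ft_force": force on the tool from outside, world axes, zero at the start; "torque": the same for the moment, N m; "grip_width": opening from 0.0 (shut) to 1.0 (fully open).
Only numpy, scipy, OpenCV 4.12 (cv2) and the standard library are available. Lean on these libraries where they do the work, as an engineer would, in place of code of your own. Each camera call takes 0.05 s, during which the arm holds its last target.

TASK

Make the paper trimmer safe: push its raised blade arm all the way down by pressing on the handle, then hold the sprung catch plate down with one fingertip while the other fingertip slides the bolt by its upright lug, fully home through the eye on the arm, and take the hand away so that the catch springs back up behind the bolt. Do it all by pushing with the fingers, without forcing anything: do not grip or lift anything, and leave the things lying around where they are.

Things in the scene. Friction and masses are not known exactly. Their poses are not given: they have to be found in the camera images.
- trimmer: Grey bench paper trimmer, fixed; board 260 (x) x 200 (y) mm, top 28 mm up. Origin under the board's middle, on the table; own x to the back, y left, z up. Blade arm along the right edge (y -111 mm), pivot at x +105 mm, 40 mm up. Bolt and catch lie on the board's front part (x -118 to -25, y -72 to +85 mm); apart from lug and catch plate nothing there is over 50 mm above the table.
- blade_arm: The trimmer's dark steel blade arm with its handle. Origin on its pivot at the back end of the trimmer's right edge; own x points from the handle to the pivot. An inward-facing eye near the handle takes the bolt's end.
- handle_top (a point): Black handle at the front end of the blade arm, 95 mm long (its own x, along the arm), 30 mm wide, 26 mm thick. This point is the middle of its top face, 270 mm in front of the arm's pivot; it turns with the arm. Arm down: top face level, 56 mm above the table. 1 to 5 N pushes it down and it stays where it is left.
- blade_hinge (a joint): Angle of the blade arm, rad: 0 = down on its stop, grows as the handle end rises; starts at 0.3 to 0.5. Stiff hinge (friction washer). Below about 0.013 the eye on the arm lines up with the bolt; higher up the bolt runs against the eye or passes under it.
- safety_bolt: Upright steel lug on the bolt, 24 mm wide (trimmer's x), 8 mm thick (y), up to 80 mm above the table. Origin at the middle of its top edge; axes as the trimmer's; at the start x -100 mm, y 0 in the trimmer's frame. Push its +y face towards the trimmer's -y (to the blade arm); a fingertip has room there down to 48 mm above the table. The bolt slides at 2.5 to 5 N.
- bolt_slide (a joint): How far the bolt is slid towards the blade arm, m: 0 to 0.0015 at the start (drawn back), 0.032 = home on its stop, its end through the arm's eye. The catch blocks it at 0.002 until pressed; with the bolt past 0.028 the catch can spring up behind it and keeps it from coming back.
- spring_catch: Flat ribbed steel thumb plate of the spring catch, 26 mm (trimmer's x) by 80 mm (trimmer's y), its top 64 mm above the table when up. Origin at the middle of its top face, at x = -50 mm, y = +5 mm in the trimmer's frame (50 mm behind the bolt lug); axes as the trimmer's. It goes straight down.
- catch_press (a joint): How far the catch plate is pressed down, m: 0 = up, 0.008 = at its stop. Its spring takes 2.4 N to start and 5.6 N at the stop. The tooth clears the bolt from 0.004 on; if let go while the bolt is part-way the tooth rides under the bolt's ear, and springs up behind it when the bolt is home.
- eraser: White eraser, 21x42x12 mm, lying on the trimmer's board. Origin at the centre of its underside. Leave it.
- crayon_pack: Small white card pack, 44x53x19 mm, lying on the trimmer's board. Origin at the centre of its underside. Leave it.
- chalk_block: Paper-wrapped white block, 58x108x34 mm, on the table behind and left of the trimmer. Origin at the centre of its underside. Leave it.
- crayon_tin: Flat tin, 49x72x18 mm, on the table at the front left. Origin at the centre of its underside. Leave it.
- mixing_cup: Clear plastic cup, 69 mm wide and 88 mm high, on the table at the front right. Origin at the centre of its underside. Leave it.
- steel_beaker: Dark beaker, 77 mm wide and 101 mm high, standing on a slate to the right. Origin at the centre of its underside. Leave it.

How it is judged:
By the outcome, as a careful person would: the job done as asked, in the order asked, and still so for the second after the job is handed in, with the robot touching nothing.
It also fails if it takes over 42 s, if anything falls off the work surface, if the arm or the gripper's body presses on something with over 40 N, if the wrist force passes 120 N, or if a joint passes its speed limit or range.

## Working session

There is one attempt and no reset: what is moved stays moved. The work goes in short steps, Python scripts to look and compute and a tool call to move; the robot and the scene stay as the last step left them, time stands still between calls to the robot, and variables do not carry over. Pictures are saved under pics/ and viewed, and the job is handed in when it is done.

Besides the shell and the picture viewer there is one more tool, called after ">>>" by a JSON object that holds its "op" and its "data". play_rows: Moves the arm, as the interface text tells. Its arguments: {"type":"object","properties":{"series":{"type":"array"},"force":{"type":"number"}},"required":["series"]}

```bash
mkdir -p pics; python3 - <<'E'
from bench import *
import cv2
s=get_state();print(s)
for n in ["scene","side","wrist"]:
    d=get_image(n);cv2.imwrite(f"pics/{n}0.png",d["frame"][:,:,::-1])
    print(n,d["fx"],d["fy"],d["cx"],d["cy"],d["R"],d["t"])
E
```

```text
{'time': 0.0, 'joint_positions': array([ 0.01409276,  0.32185227, -0.07010416,  1.45163636,  0.02260901,
        1.37077158, -0.0568891 ]), 'qd': array([-9.83511994e-04, -2.61974213e-04,  4.40012252e-05,  1.61717493e-03,
        1.01437170e-03, -1.51876280e-03,  1.73677749e-04]), 'joint_torque': array([-2.58547143e-04, -4.91284704e+01, -4.03903294e-01, -3.12526345e+01,
       -6.40594075e-02,  4.37659642e-02,  1.61017233e-04]), 'position': array([ 6.49471794e-01, -3.54830554e-05,  2.21462039e-01]), 'tool_rot': array([-2.22047524e+00, -2.22062644e+00,  2.19263994e-03]), 'ft_force': array([-1.33003542,  0.12981078, -0.44126085]), 'torque': array([-0.02425917, -0.01528991,  0.030291  ]), 'grip_width': 0.9993150829835669}
scene 435.783554699584 435.783554699584 319.39925062177156 250.94522796486496 [[-0.89307997 -0.44982349  0.0081852 ]
 [-0.31787645  0.61802849 -0.71902389]
 [ 0.31837515 -0.64474771 -0.69493716]] [0.46415677 0.21262071 0.78277785]
side 528.4594478861438 528.4594478861438 322.81843302332874 238.85414445703225 [[-0.92974905 -0.36803521  0.01080657]
 [-0.19325751  0.46281408 -0.86513274]
 [ 0.31339788 -0.8064448  -0.50142652]] [0.49152514 0.158694   0.95780569]
wrist 406.7087304311604 406.7087304311604 322.905648402679 239.44147417453433 [[ 9.99998096e-01  3.12099044e-04 -1.92614458e-03]
 [ 8.50073089e-04 -9.58207794e-01  2.86071845e-01]
 [-1.75636400e-03 -2.86072937e-01 -9.58206235e-01]] [-0.64888508 -0.03561344  0.39116141]
```

View pics/scene0.png

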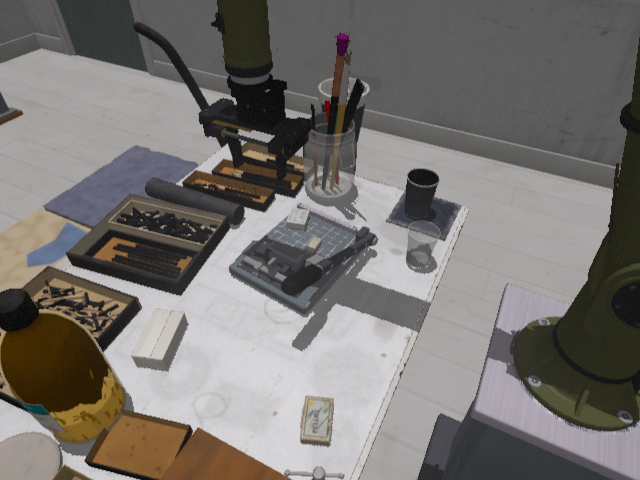

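View pics/side0.png

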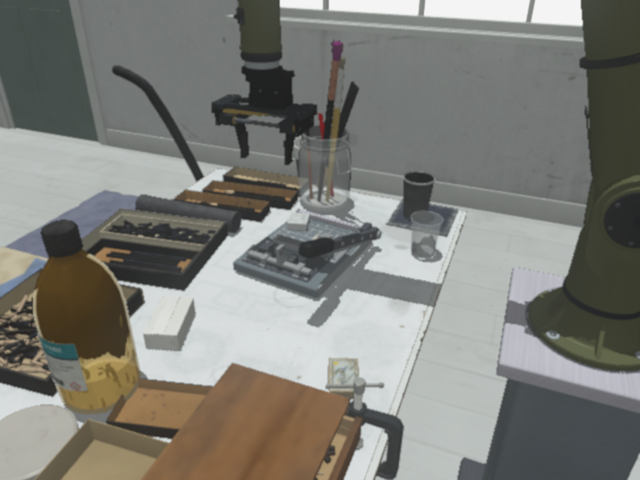

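View pics/wrist0.png

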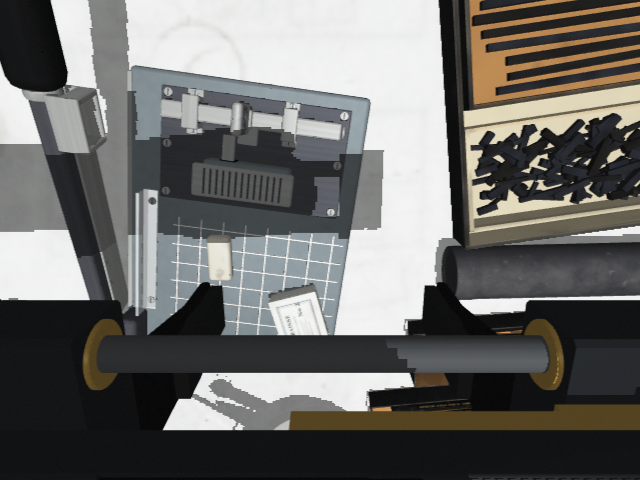

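```bash
python3 - <<'E'
import cv2
a=cv2.imread("pics/wrist0.png")
cv2.imwrite("pics/w0c.png",cv2.resize(a[50:250,120:390],None,fx=2.9,fy=2.9,interpolation=cv2.INTER_CUBIC))
cv2.imwrite("pics/w0d.png",cv2.resize(a[0:330,0:230],None,fx=1.8,fy=1.8,interpolation=cv2.INTER_CUBIC))
b=cv2.imread("pics/side0.png")
cv2.imwrite("pics/s0c.png",cv2.resize(b[190:310,220:400],None,fx=4.4,fy=4.4,interpolation=cv2.INTER_CUBIC))
b=cv2.imread("pics/scene0.png")
cv2.imwrite("pics/c0c.png",cv2.resize(b[190:320,220:400],None,fx=4.4,fy=4.4,interpolation=cv2.INTER_CUBIC))
E
```

```text
(no output)
```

View pics/w0c.png

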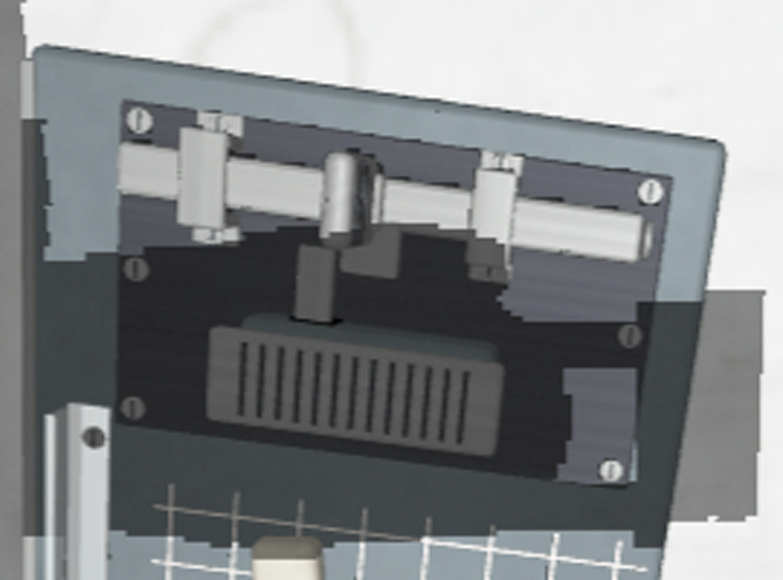

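View pics/w0d.png

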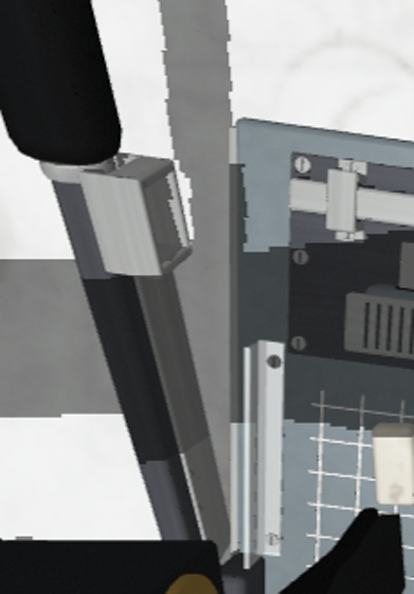

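View pics/s0c.png

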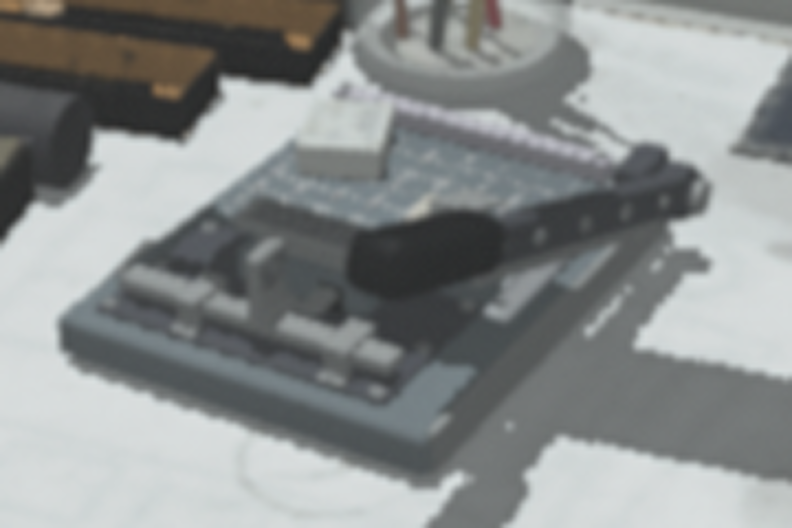

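View pics/c0c.png

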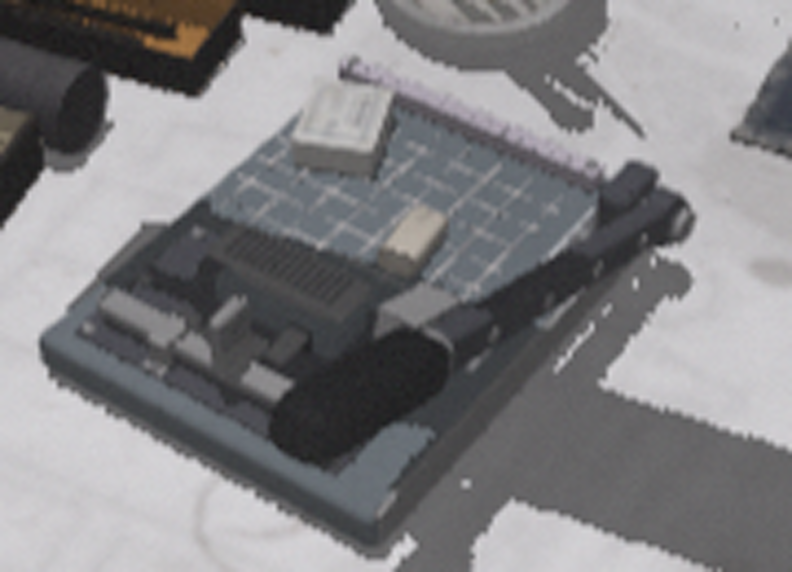

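```bash
cat > h.py <<'E'
import numpy as np,cv2
from bench import *
from scipy.optimize import least_squares
from scipy.spatial.transform import Rotation as Ro
def proj(d,X):
    c=np.asarray(X)@np.asarray(d["R"]).T+d["t"]
    return np.c_[d["fx"]*c[:,0]/c[:,2]+d["cx"],d["fy"]*c[:,1]/c[:,2]+d["cy"]]
def T(p,X):
    X=np.asarray(X,float);c,s=np.cos(p[2]),np.sin(p[2])
    return np.c_[p[0]+c*X[:,0]-s*X[:,1],p[1]+s*X[:,0]+c*X[:,1],X[:,2]]
E
python3 - <<'E'
from h import *
dw=get_image("wrist");ds=get_image("scene");dd=get_image("side")
# (trimmer pts, px, cam)
w=lambda u,v:(u/2.9+120,v/2.9+50)
g=lambda u,v:(u/4.4+220,v/4.4+190)
W=[(-.13,-.1,.028),(-.13,.1,.028),(-.063,-.035,.064),(-.063,.045,.064),(-.037,.045,.064),(-.037,-.035,.064)]
Wp=[w(36,47),w(722,143),w(210,327),w(504,362),w(497,455),w(207,418)]
S=[(-.13,.1,.028),(-.13,-.1,.028)]
Sp=[g(44,347),g(380,525)]
D=S;Dp=[g(62,330),g(425,447)]
def r(p,o=0):
    e=[proj(dw,T(p,W))-Wp]
    if o: e+= [proj(ds,T(p,S))-Sp,proj(dd,T(p,D))-Dp]
    return np.concatenate(e).ravel()
for o in(0,1):
    f=least_squares(r,[.57,.1,-1.6],args=(o,),loss="soft_l1")
    print(f.x,np.round(r(f.x,1).reshape(-1,2),1).tolist())
p=f.x
print("lug top corners crop",((proj(dw,T(p,[(-.112,-.004,.08),(-.112,.004,.08),(-.088,.004,.08),(-.088,-.004,.08)]))-[120,50])*2.9).round().tolist())
E
```

```text
[ 0.57441573 -0.022177   -1.69555131] [[-4.1, -1.4], [3.3, -2.0], [-0.2, -0.1], [0.8, 0.7], [-0.2, 0.9], [-0.2, 1.3], [-2.3, -3.0], [-1.5, -1.5], [-1.1, -4.3], [1.5, -2.8]]
[ 0.57438295 -0.02206259 -1.69194939] [[-4.8, -1.2], [2.7, -2.6], [-0.5, -0.1], [0.5, 0.4], [-0.4, 0.6], [-0.5, 1.3], [-2.3, -2.8], [-1.2, -1.5], [-1.0, -4.1], [1.8, -2.8]]
lug top corners crop [[321.0, 148.0], [354.0, 152.0], [348.0, 252.0], [316.0, 248.0]]
```

```bash
python3 - <<'E'
from h import *
p=[.5744,-.0221,-1.694]
dw=get_image("wrist");ds=get_image("scene");dd=get_image("side")
def arm(q,X):
    X=np.asarray(X,float);c,s=np.cos(q),np.sin(q)
    return T(p,np.c_[.105+c*X[:,0]+s*X[:,2],-.111+X[:,1],.04-s*X[:,0]+c*X[:,2]])
H=[(a,b,z) for a in(-.3175,-.2225) for b in(-.015,.015) for z in (-.01,.016)]
ims=[(ds,"scene",220,190,400,320),(dd,"side",220,190,400,310)]
out=[]
for d,n,x0,y0,x1,y1 in ims:
    im=cv2.resize(d["frame"][y0:y1,x0:x1,::-1],None,fx=2.2*2,fy=4.4)
    for q,col in((.3,(0,0,255)),(.4,(0,255,0)),(.5,(255,0,0))):
        for u in proj(d,arm(q,H)): cv2.circle(im,tuple(int(t) for t in (u-[x0,y0])*4.4),4,col,-1)
    cv2.imwrite(f"pics/q_{n}.png",im)
print("cam C",-dw["R"].T@dw["t"])
print(T(p,[(-.152,-.111,.056),(-.165,-.111,.056),(-.1,.004,.08),(-.05,.005,.064)]).round(4))
def ground(d,u,v,z=0):
    r=d["R"].T@np.array([(u-d["cx"])/d["fx"],(v-d["cy"])/d["fy"],1]);C=-d["R"].T@d["t"];return C+r*(z-C[2])/r[2]
print("jar",ground(ds,330,200),ground(dd,327,205))
E
```

```text
cam C [0.64975041 0.07798876 0.38438193]
[[0.4829 0.1424 0.056 ]
 [0.4845 0.1553 0.056 ]
 [0.5907 0.0767 0.08  ]
 [0.5855 0.0269 0.064 ]]
jar [ 0.61174211 -0.24406266  0.        ] [ 0.62468379 -0.27208882  0.        ]
```

View pics/q_scene.png

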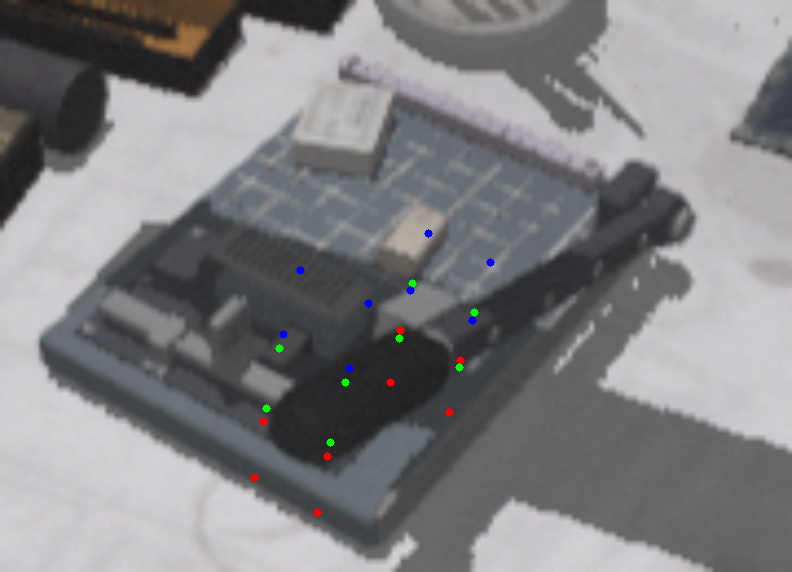

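View pics/q_side.png

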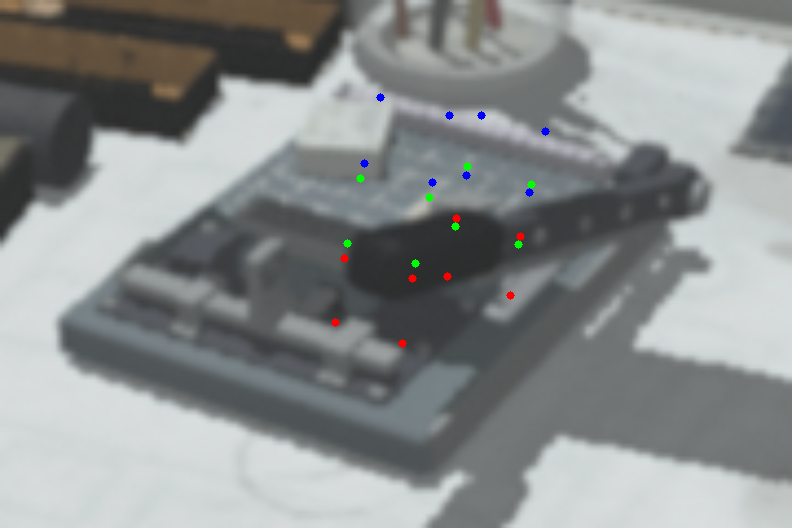

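>>> {"op": "play_rows", "data": {"series": [0,0.142,-0.167,0.02,0,0,-83,0,0.142,-0.167,0.02,0,0,-83,0,0.142,-0.167,0.02,0,0,-83,0,0.142,-0.167,0.02,0,0,-83,0,0.142,-0.167,0.02,0,0,-83,0,0.142,-0.167,0.02,0,0,-83,0,0.142,-0.167,0.02,0,0,-83,0,0.142,-0.167,0.02,0,0,-83,0,0.142,-0.167,0.02,0,0,-83,0,0.142,-0.167,0.02,0,0,-83], "force": 20}}

```text
time: 1.28
position: [0.4829, 0.1421, 0.2029]
tool_rot: [0.491, 3.102, 0.0]
ft_force: [0.3, 0.7, -0.3]
grip_width: 0.32
```

>>> {"op": "play_rows", "data": {"series": [0,0,0,0,0,0,-11,0,0,0,0,0,0,-11,0,0,0,0.02,0,0,-11,0,0,0,0.03,0,0,-11,0,0,0,0.03,0,0,-11]}}

```text
time: 1.7
position: [0.4812, 0.1414, 0.1701]
tool_rot: [-0.202, -3.131, 0.002]
ft_force: [-0.6, -0.1, -0.3]
grip_width: 0.023
```

```bash
python3 - <<'E'
from h import *
s=get_state();print(s["position"],s["tool_rot"],s["ft_force"],s["grip_width"])
for n in ["scene","wrist"]:
    d=get_image(n);cv2.imwrite(f"pics/{n}1.png",d["frame"][:,:,::-1])
E
```

```text
[0.48123818 0.14136207 0.17011328] [-2.02392596e-01 -3.13068177e+00  2.45016873e-03] [-0.56625233 -0.09196635 -0.29627326] 0.023102131809409104
```

View pics/wrist1.png

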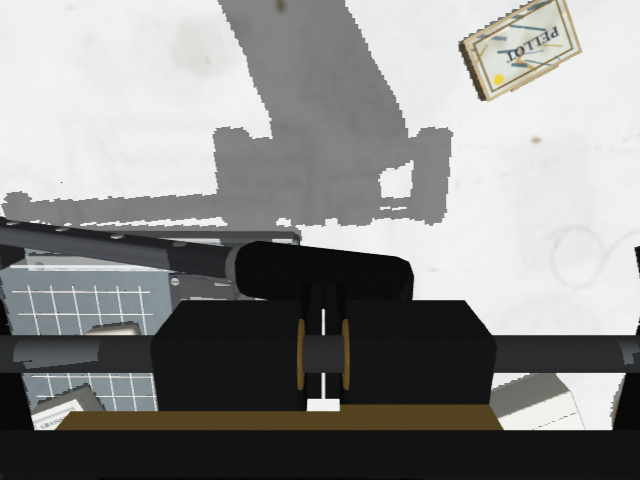

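View pics/scene1.png

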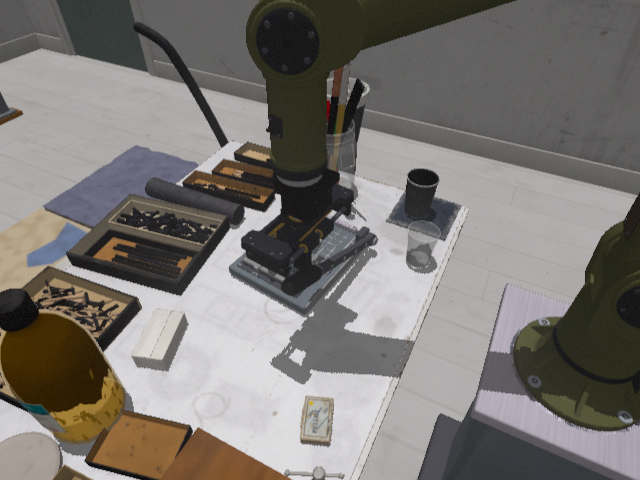

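```bash
python3 - <<'E'
from h import *
p=[.5744,-.0221,-1.694]
dw=get_image("wrist")
def arm(q,X):
    X=np.asarray(X,float);c,s=np.cos(q),np.sin(q)
    return T(p,np.c_[.105+c*X[:,0]+s*X[:,2],-.111+X[:,1],.04-s*X[:,0]+c*X[:,2]])
for q in(.34,.37,.40):
  print(q,proj(dw,arm(q,[(a,b,.016) for a in(-.3175,-.2225) for b in(-.015,.015)])).round().tolist(), arm(q,[(-.27,0,.016)]))
print(proj(dw,[get_state()["position"]]))
im=dw["frame"][200:330,200:450,::-1];cv2.imwrite("pics/w1c.png",cv2.resize(cv2.convertScaleAbs(im,alpha=3,beta=20),None,fx=3.2,fy=3.2))
E
```

```text
0.34 [[407.0, 265.0], [403.0, 324.0], [225.0, 245.0], [230.0, 297.0]] [[0.48196341 0.13465591 0.14512559]]
0.37 [[402.0, 272.0], [399.0, 334.0], [217.0, 248.0], [222.0, 302.0]] [[0.48156212 0.13141523 0.1525534 ]]
0.4 [[396.0, 279.0], [393.0, 344.0], [208.0, 252.0], [213.0, 307.0]] [[0.48113362 0.1279549  0.15987993]]
[[324.68672461 307.55595377]]
```

View pics/w1c.png

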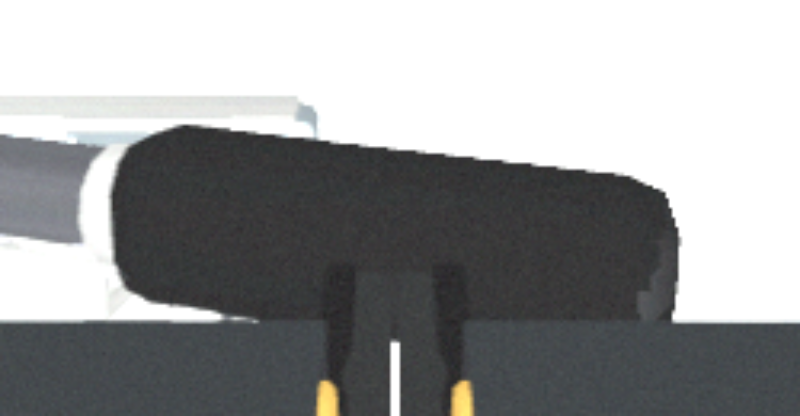

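>>> {"op": "play_rows", "data": {"series": [0,0,0,0.01,0,0,0,0,0,0,0.02,0,0,0,0,0,0,0.028,0,0,0,0,0,0,0.036,0,0,0,0,0,0,0.044,0,0,0,0,0,0,0.052,0,0,0,0,0,0,0.06,0,0,0,0,0,0,0.068,0,0,0,0,0,0,0.076,0,0,0,0,0,0,0.084,0,0,0]}}

```text
time: 2.68
position: [0.483, 0.142, 0.0877]
tool_rot: [0.202, 3.135, 0.0]
ft_force: [0.6, 0.1, 1.8]
grip_width: 0.005
```

>>> {"op": "play_rows", "data": {"series": [0,0,0,0.008,0,0,0,0,0,0,0.014,0,0,0,0,0,0,0.018,0,0,0,0,0,0,0.022,0,0,0,0,0,0,0.024,0,0,0,0,0,0,0.026,0,0,0,0,0,0,0.026,0,0,0]}}

```text
time: 3.27
position: [0.4829, 0.1418, 0.0623]
tool_rot: [-0.202, -3.135, 0.001]
ft_force: [-0.3, -0.8, 0.0]
grip_width: 0.002
```

>>> {"op": "play_rows", "data": {"series": [0,0,0,0.002,0,0,0,0,0,0,0.004,0,0,0,0,0,0,0.004,0,0,0]}}

```text
time: 3.52
position: [0.4831, 0.1419, 0.0584]
tool_rot: [0.202, 3.135, -0.0]
ft_force: [1.3, 0.1, 0.0]
grip_width: 0.007
```

```bash
python3 - <<'E'
from h import *
for n in ["side","wrist"]:
    d=get_image(n);cv2.imwrite(f"pics/{n}2.png",d["frame"][:,:,::-1])
im=cv2.imread("pics/side2.png");cv2.imwrite("pics/s2c.png",cv2.resize(im[180:320,220:400],None,fx=4.2,fy=4.2))
E
```

```text
(no output)
```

View pics/s2c.png

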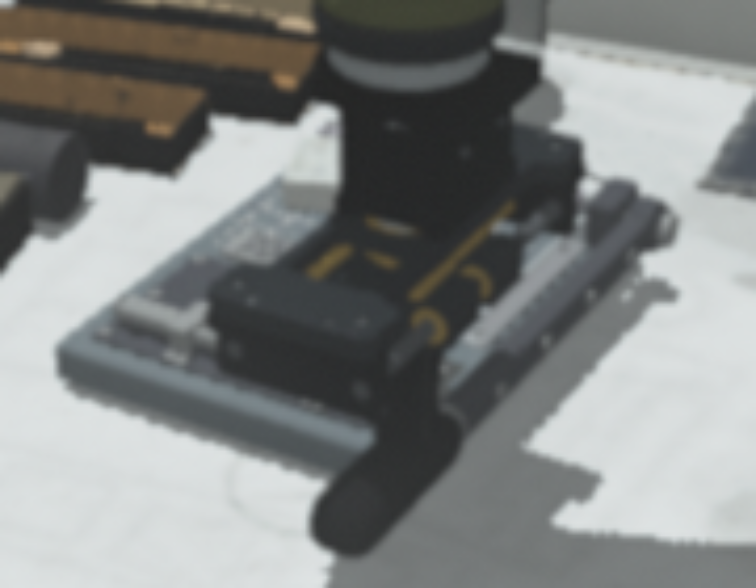

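>>> {"op": "play_rows", "data": {"series": [0,0,0,0.001,0,0,0,0,0,0,0.002,0,0,0,0,0,0,0.003,0,0,0,0,0,0,0.003,0,0,0]}}

```text
time: 3.95
position: [0.4832, 0.142, 0.0563]
tool_rot: [0.202, 3.135, -0.0]
ft_force: [-2.1, -1.0, 7.1]
grip_width: 0.003
```

>>> {"op": "play_rows", "data": {"series": [0,0,0,0.001,0,0,0,0,0,0,0.001,0,0,0,0,0,0,0.001,0,0,0]}}

```text
time: 4.2
position: [0.4832, 0.142, 0.0562]
tool_rot: [0.202, 3.135, -0.001]
ft_force: [-3.6, -1.2, 13.1]
grip_width: 0.007
```

>>> {"op": "play_rows", "data": {"series": [0,0,0,-0.03,0,0,0,0,0,0,-0.07,0,0,0,46,-0.03,-0.02,-0.08,0,0,-0.3,46,-0.065,-0.038,-0.08,0,0,-0.3,46,-0.1,-0.055,-0.08,0,0,-0.3,46,-0.12,-0.07,-0.08,0,0,-0.3,46,-0.135,-0.076,-0.08,0,0,-0.3,46,-0.135,-0.076,-0.08,0,0,-0.3,46,-0.135,-0.076,-0.08,0,0,-0.3,46,-0.135,-0.076,-0.08,0,0,-0.3]}}

```text
time: 5.03
position: [0.6061, 0.0505, 0.1342]
tool_rot: [-0.192, -3.134, -0.001]
ft_force: [0.6, -0.1, 0.3]
grip_width: 0.446
```

```bash
python3 - <<'E'
from h import *
s=get_state();print(s["position"],s["ft_force"],s["grip_width"])
p=[.5744,-.0221,-1.694]
H=T(p,[(-.165+a,-.111+b,.056) for a in(-.0475,.0475) for b in(-.015,.015)]); L=T(p,[(a,b,.08) for a in(-.112,-.088) for b in(-.004,.004)]);P=T(p,[(a,b,.064) for a in(-.063,-.037) for b in(-.035,.045)])
for n in ["scene","side","wrist"]:
    d=get_image(n);im=d["frame"][:,:,::-1].copy();cv2.imwrite(f"pics/{n}3.png",im)
    print(n,proj(d,[s["position"]]),proj(d,L).round().tolist(),proj(d,P).round().tolist())
    if n!="wrist":
        im=cv2.resize(im[180:320,220:400],None,fx=4.2,fy=4.2)
        for u in proj(d,np.r_[H,L,P]): cv2.circle(im,tuple(int(t) for t in (u-[220,180])*4.2),3,(0,0,255),-1)
        cv2.imwrite(f"pics/{n}3c.png",im)
E
```

```text
[0.60613518 0.05050391 0.13417544] [ 0.58728849 -0.11901836  0.33072863] 0.4457327134581519
scene [[268.74798965 227.71000722]] [[270.0, 264.0], [267.0, 262.0], [277.0, 256.0], [274.0, 255.0]] [[298.0, 261.0], [267.0, 246.0], [305.0, 254.0], [274.0, 239.0]]
side [[277.49981597 212.85614593]] [[280.0, 248.0], [276.0, 247.0], [286.0, 243.0], [283.0, 242.0]] [[306.0, 248.0], [273.0, 238.0], [313.0, 242.0], [280.0, 233.0]]
wrist [[323.50240263 305.53563156]] [[389.0, 218.0], [389.0, 232.0], [346.0, 218.0], [345.0, 232.0]] [[301.0, 157.0], [302.0, 289.0], [254.0, 157.0], [260.0, 289.0]]
```

View pics/scene3c.png

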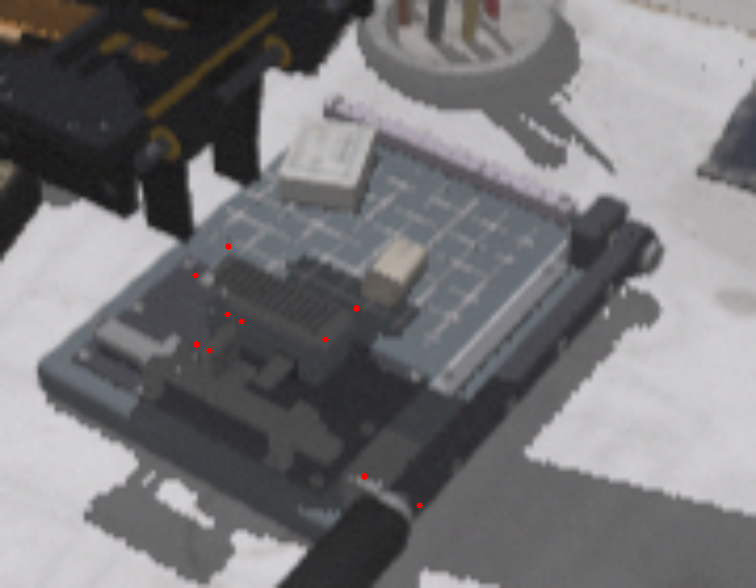

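View pics/side3c.png

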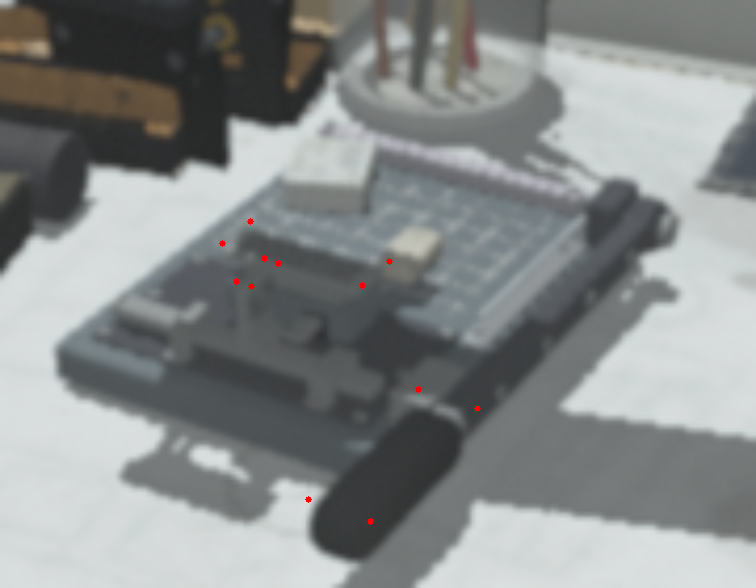

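View pics/wrist3.png

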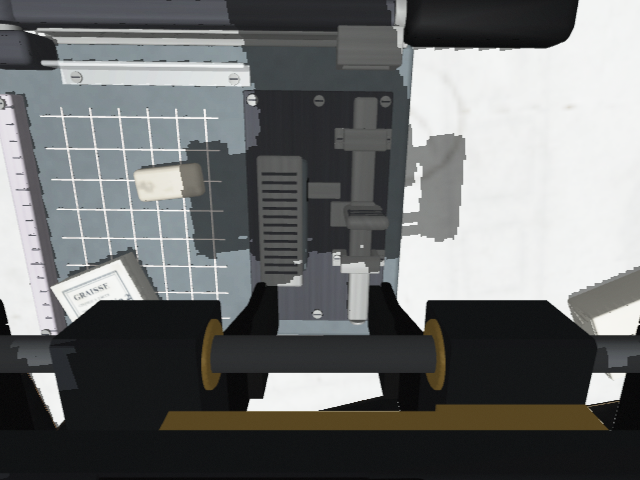

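```bash
python3 - <<'E'
import cv2
im=cv2.imread("pics/wrist3.png")[120:420,220:440]
cv2.imwrite("pics/w3c.png",cv2.resize(cv2.convertScaleAbs(im,alpha=2,beta=10),None,fx=2,fy=2,interpolation=cv2.INTER_CUBIC))
E
```

```text
(no output)
```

View pics/w3c.png

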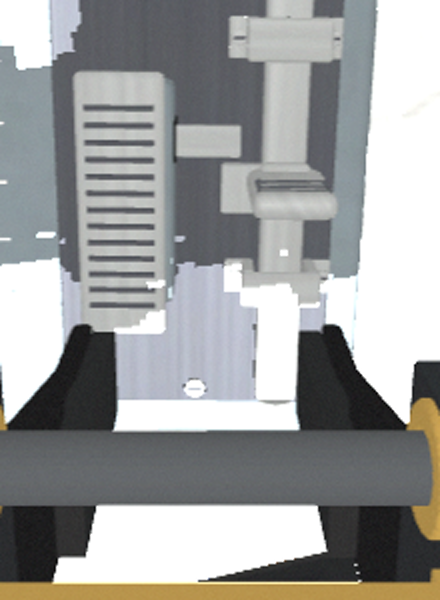

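>>> {"op": "play_rows", "data": {"series": [46,0,0,0.02,0,0,0,46,0,0,0.04,0,0,0,46,0,0,0.055,0,0,0,46,0,0,0.065,0,0,0,46,0,0,0.07,0,0,0,46,0,0,0.073,0,0,0,46,0,0,0.075,0,0,0,46,0,0,0.076,0,0,0,46,0,0,0.076,0,0,0]}}

```text
time: 5.93
position: [0.6073, 0.0496, 0.0594]
tool_rot: [0.194, 3.135, 0.0]
ft_force: [-2.7, 1.3, 3.3]
grip_width: 0.463
```

```bash
python3 - <<'E'
from h import *
s=get_state();print(s["position"],s["ft_force"],s["grip_width"])
d=get_image("wrist");im=d["frame"][120:420,220:440,::-1]
cv2.imwrite("pics/w4c.png",cv2.resize(cv2.convertScaleAbs(im,alpha=2,beta=10),None,fx=2,fy=2,interpolation=cv2.INTER_CUBIC))
d=get_image("scene");im=d["frame"][180:320,220:400,::-1]
cv2.imwrite("pics/s4c.png",cv2.resize(im,None,fx=4,fy=4,interpolation=cv2.INTER_CUBIC))
E
```

```text
[0.60732744 0.04961244 0.05942695] [-2.72559156  1.2852403   3.25826478] 0.4634418136131176
```

View pics/w4c.png

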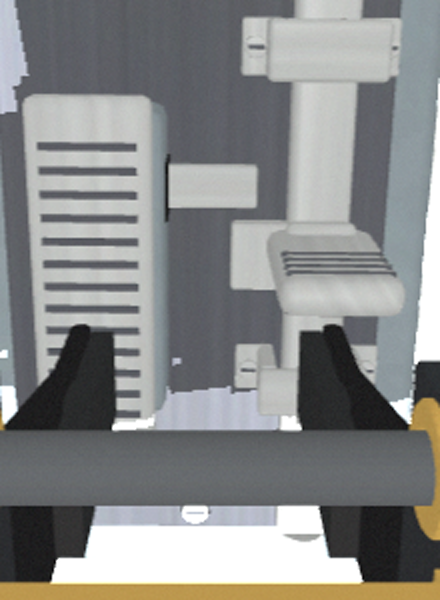

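View pics/s4c.png

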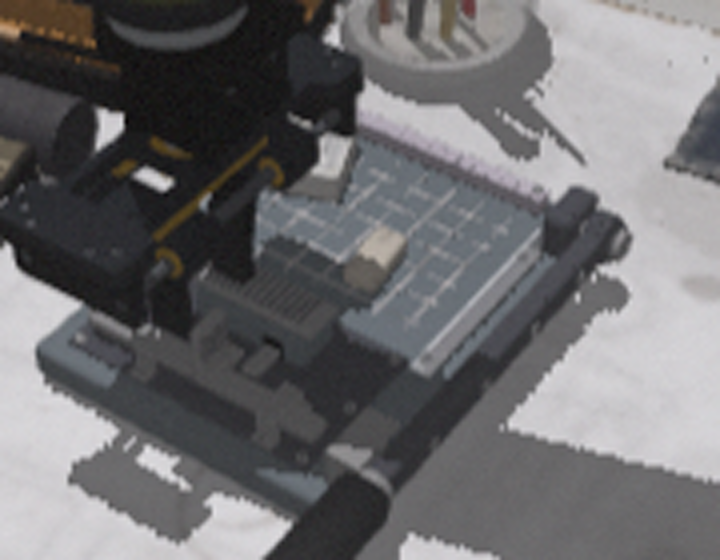

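>>> {"op": "play_rows", "data": {"series": [46,0,0,0.001,0,0,0,46,0,0,0.002,0,0,0,46,0,0,0.002,0,0,0,46,0,0,0.002,0,0,0]}}

```text
time: 6.37
position: [0.6075, 0.0496, 0.0569]
tool_rot: [0.194, 3.135, 0.001]
ft_force: [-1.5, 0.4, 4.5]
grip_width: 0.463
```

>>> {"op": "play_rows", "data": {"series": [46,0.004,0,0,0,0,0,46,0.008,0,0,0,0,0,46,0.011,0,0,0,0,0,46,0.013,0,0,0,0,0,46,0.015,0,0,0,0,0,46,0.017,0,0,0,0,0,46,0.019,0,0,0,0,0,46,0.021,0,0,0,0,0]}}

```text
time: 7.03
position: [0.5886, 0.0514, 0.0576]
tool_rot: [0.194, 3.13, 0.0]
ft_force: [5.7, -0.1, 3.4]
grip_width: 0.46
```

```bash
python3 - <<'E'
from h import *
d=get_image("wrist");im=d["frame"][0:420,220:440,::-1]
cv2.imwrite("pics/w5c.png",cv2.resize(cv2.convertScaleAbs(im,alpha=2,beta=10),None,fx=1.4,fy=1.4,interpolation=cv2.INTER_CUBIC))
E
```

```text
(no output)
```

View pics/w5c.png

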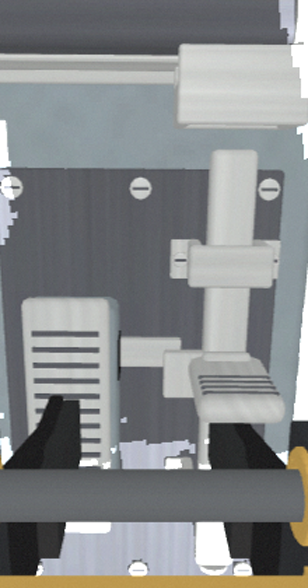

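>>> {"op": "play_rows", "data": {"series": [46,0.002,0,0,0,0,0,46,0.004,0,0,0,0,0,46,0.006,0,0,0,0,0,46,0.008,0,0,0,0,0,46,0.01,0,0,0,0,0,46,0.012,0,0,0,0,0,46,0.014,0,0,0,0,0,46,0.016,0,0,0,0,0,46,0.018,0,0,0,0,0]}}

```text
time: 7.83
position: [0.5707, 0.0538, 0.0576]
tool_rot: [0.194, 3.13, 0.001]
ft_force: [5.2, -0.3, 4.1]
grip_width: 0.463
```

```bash
python3 - <<'E'
from h import *
d=get_image("wrist");im=d["frame"][0:420,220:440,::-1]
cv2.imwrite("pics/w6c.png",cv2.resize(cv2.convertScaleAbs(im,alpha=2,beta=10),None,fx=1.4,fy=1.4,interpolation=cv2.INTER_CUBIC))
E
```

```text
(no output)
```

View pics/w6c.png

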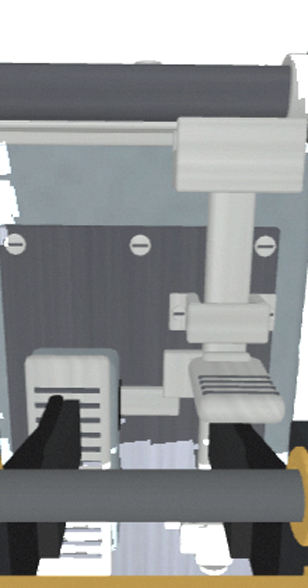

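>>> {"op": "play_rows", "data": {"series": [46,0.001,0,0,0,0,0,46,0.002,0,0,0,0,0,46,0.003,0,0,0,0,0,46,0.004,0,0,0,0,0,46,0.005,0,0,0,0,0,46,0.005,0,0,0,0,0]}}

```text
time: 8.38
position: [0.5665, 0.0543, 0.0577]
tool_rot: [0.195, 3.128, 0.001]
ft_force: [8.0, 0.5, 1.3]
grip_width: 0.46
```

>>> {"op": "play_rows", "data": {"series": [46,0.001,0,0,0,0,0,46,0.001,0,0,0,0,0,46,0.001,0,0,0,0,0]}}

```text
time: 8.63
position: [0.5665, 0.0544, 0.0577]
tool_rot: [0.195, 3.126, 0.001]
ft_force: [10.7, -0.6, -0.1]
grip_width: 0.463
```

```bash
python3 - <<'E'
from h import *
p=[.5744,-.0221,-1.694]
d=get_image("wrist");im=d["frame"][0:420,220:440,::-1]
print(get_state()["ft_force"])
for s in(.028,.032):print(s,((proj(d,T(p,[(a,b-s,.08) for a in(-.112,-.088) for b in(-.004,.004)]))-[220,0])*1.8).round().tolist())
print(((proj(d,T(p,[(a,b,.064) for a in(-.063,-.037) for b in(-.035,.045)]))-[220,0])*1.8).round().tolist())
cv2.imwrite("pics/w7c.png",cv2.resize(cv2.convertScaleAbs(im,alpha=2,beta=10)[:330],None,fx=1.8,fy=1.8,interpolation=cv2.INTER_CUBIC))
E
```

```text
[11.16496117 -0.23799762 -0.27425129]
0.028 [[366.0, 534.0], [364.0, 569.0], [251.0, 534.0], [250.0, 569.0]]
0.032 [[368.0, 516.0], [365.0, 551.0], [251.0, 516.0], [250.0, 552.0]]
[[135.0, 492.0], [142.0, 779.0], [21.0, 492.0], [42.0, 779.0]]
```

View pics/w7c.png

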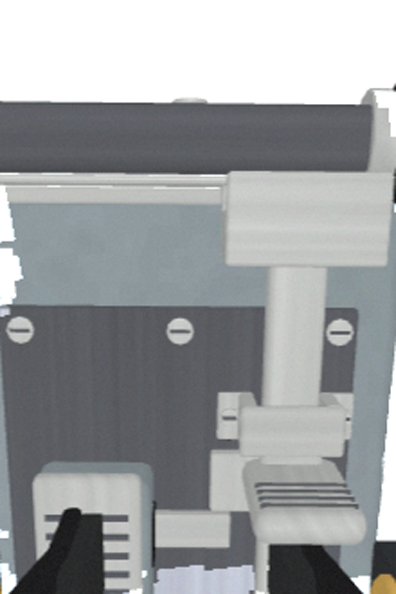

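>>> {"op": "play_rows", "data": {"series": [46,0,0,-0.002,0,0,0,46,0,0,-0.006,0,0,0,46,0,0,-0.011,0,0,0,46,-0.004,0,-0.011,0,0,0,46,-0.008,0,-0.015,0,0,0,46,-0.01,0,-0.04,0,0,0,46,-0.01,0,-0.08,0,0,0,46,-0.03,0,-0.12,0,0,0,46,-0.05,0,-0.14,0,0,0,46,-0.05,0,-0.14,0,0,0]}}

```text
time: 9.52
position: [0.6167, 0.0482, 0.2021]
tool_rot: [0.195, 3.127, 0.002]
ft_force: [0.4, -0.6, 0.1]
grip_width: 0.463
```

```bash
python3 - <<'E'
from h import *
p=[.5744,-.0221,-1.694]
s=get_state();print(s["position"],s["ft_force"])
for n in("wrist","scene","side"):
    d=get_image(n);im=d["frame"][:,:,::-1].copy()
    x0,y0,f=(150,40,2.4) if n=="wrist" else (220,180,4.2)
    im=im[y0:y0+(240 if n=="wrist" else 140),x0:x0+(320 if n=="wrist" else 180)]
    im=cv2.resize(cv2.convertScaleAbs(im,alpha=1.7,beta=5),None,fx=f,fy=f,interpolation=cv2.INTER_CUBIC)
    for Z,c in((.064,(0,0,255)),(.056,(255,0,0))):
      for u in proj(d,T(p,[(a,b,Z) for a in(-.063,-.037) for b in(-.035,.045)])): cv2.circle(im,tuple(int(t) for t in (u-[x0,y0])*f),2,c,-1)
    for u in proj(d,T(p,[(a,b-.032,.08) for a in(-.112,-.088) for b in(-.004,.004)])): cv2.circle(im,tuple(int(t) for t in (u-[x0,y0])*f),2,(0,200,0),-1)
    cv2.imwrite(f"pics/{n}8.png",im)
E
```

```text
[0.61667482 0.04817747 0.20205346] [ 0.41017798 -0.61196274  0.14235612]
```

View pics/wrist8.png

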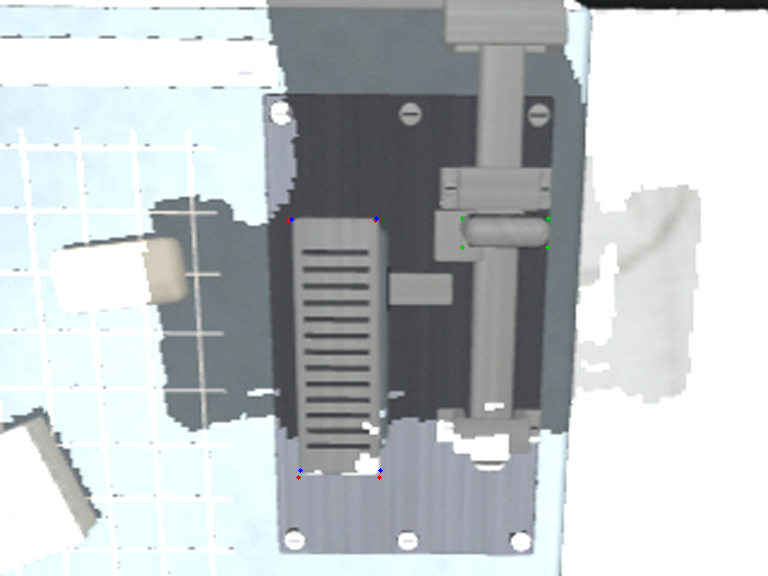

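View pics/scene8.png

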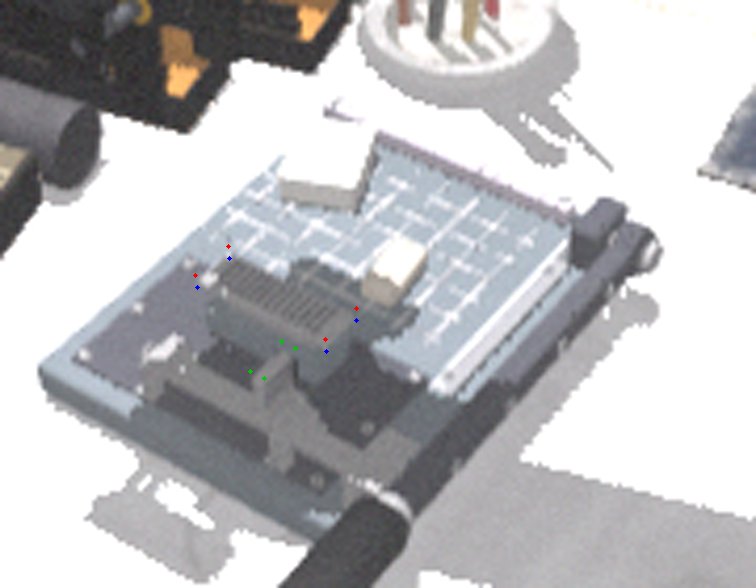

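View pics/side8.png

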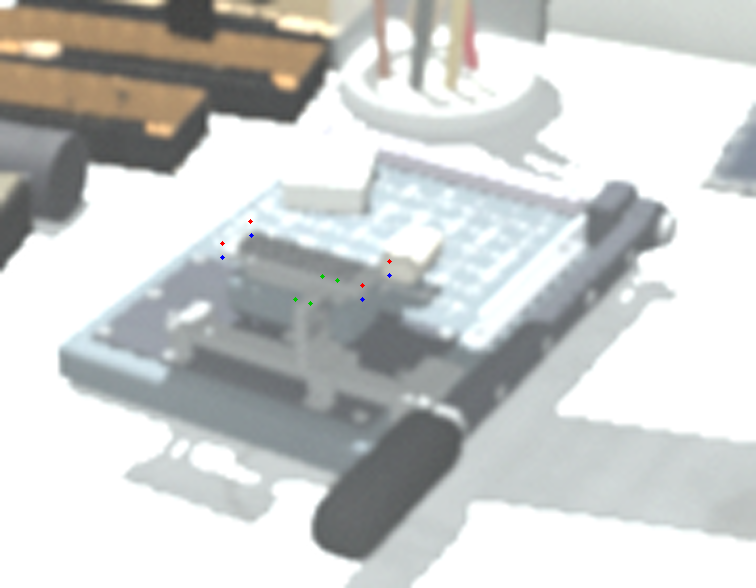

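```bash
python3 - <<'E'
from h import *
tiles=[]
for n in("scene","side"):
    a=cv2.imread(f"pics/{n}3.png")
    b=get_image(n)["frame"][:,:,::-1]
    y,x=(232,262) if n=="scene" else (225,268)
    w=[cv2.resize(cv2.convertScaleAbs(np.ascontiguousarray(i[y:y+40,x:x+55]),alpha=2),None,fx=7,fy=7,interpolation=cv2.INTER_NEAREST) for i in(a,b)]
    tiles.append(np.hstack(w))
cv2.imwrite("pics/cmp.png",np.vstack(tiles))
E
```

```text
(no output)
```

View pics/cmp.png

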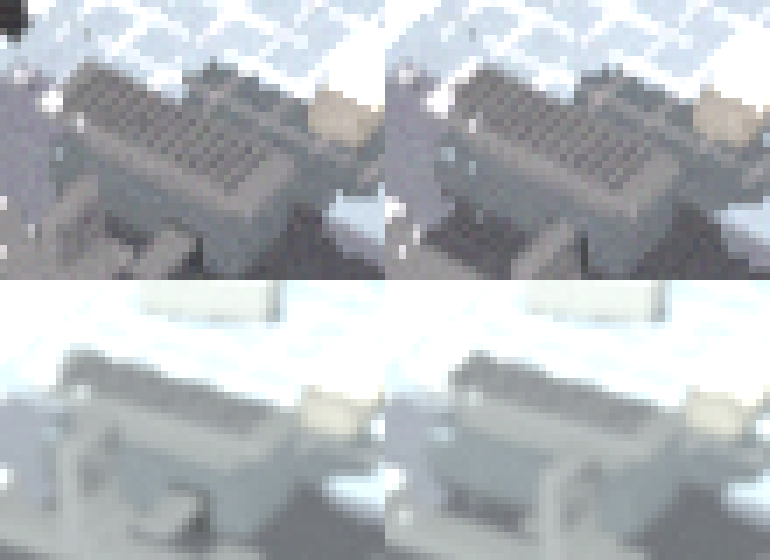

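```bash
python3 -c "
from bench import *
print(close_job())"
```

```text
the job is handed in; nothing more can be done
None
```

The trimmer is made safe and the job is handed in, with about 9.6 s of the 42 s used.

- **Blade arm:** I pressed the handle down with the shut fingers. It stopped solidly with its top at 56.2 mm, where 56 mm means fully down, under a press of about 13 N. It had not risen in later pictures.
- **Bolt and catch:** One fingertip held the catch about 6–7 mm down while the other pushed the lug. The bolt stopped firmly, with the side force rising from 5 N to 11 N. The lug then lay within about 1 mm of its computed home position, and the bolt's end was in the eye.
- **Release:** I raised the hand first so the catch could spring up, then backed it off and lifted it clear to 0.20 m.

In the last pictures the catch plate sits exactly as high as before it was pressed, with its tooth behind the bolt. Its full height also rules out the tooth riding under the bolt's ear. The eraser and crayon pack had not moved, and the wrist force was back to about zero. I did not specifically check the loose items off the board at the end, but the hand stayed clear of them throughout.

Two small disagreements came up:
- **Board corners:** they fitted the first picture up to about 5 pixels off, probably because the edges are rounded. The catch and lug fitted to about 1–2 pixels.
- **Upward force:** the reading fell to about zero while the bolt was pressed against its stop, although the tip was still holding the catch down. I put this down to friction on the lug.

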